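Index the tube carousel one hole towards the reader

TASK

Bring the next tube in front of the light reader: press the carousel's plunger right down with a fingertip, turn the tray by one hole so that the plunger moves towards the side where the reader stands, and let the plunger spring up fully into that hole. Only press and push, lift nothing: the tubes stay standing in their sockets, and the other things on the table stay where they are.

Things in the scene. Friction and masses are not known exactly. Their poses are not given: they have to be found in the camera images.
- carousel: fixed tube carousel: flat round grey foot 270 mm across and 10 mm high, origin under its centre at the table top, z up. Its local -x axis points from the spindle to the plunger's hole at the start. Above the foot lies a fixed flat aluminium index arc (104 to 133 mm from the spindle, top 48 mm above the table, 62 deg to either side of local -x) with five holes, 24 deg (0.419 rad) apart, at -48, -24, 0, 24 and 48 deg; on it turns a white tray, 180 mm across, with tube sockets
- spindle (a point): point on the carousel's upright turning axis, 60 mm above the table (top of the steel hub)
- plunger_cap (a point): centre of the top face of the plunger's round black cap: 36 mm across, 12 mm thick, 150 mm from the turning axis, on an arm of the tray, with which it turns; 80 mm above the table when up and 64 mm when pressed right down
- plunger (a joint): travel of the spring plunger straight down, m: 0 up (its steel pin, 118 mm from the axis, stands in a hole of the arc and locks the tray), 0.016 pressed right down. The pin leaves the hole at 0.012. The spring takes 3.6 N to start and 8.4 N at the bottom. Let go between holes, the pin rests under the arc at about 0.012 and springs up as soon as it comes under a hole
- tray (a joint): angle of the tray, rad: 0 at the start, positive anticlockwise seen from above; holes at 0, +-0.419 and +-0.838. In a hole it has about 0.02 rad of play each way. Turning freely it takes about 1 N sideways at the cap, and stays where it is left. Friction of a fingertip pressing the cap down is enough to drag it round
- reader: fixed grey box, the light reader: 100 x 90 mm, 105 mm tall, with a dark window and round lens on either side; origin under its centre. Stands beside the carousel, about 190 mm from the spindle along local +y or local -y of the carousel, one or the other
- tube0: glass test tube with dark stopper, 96 mm long, 16 mm across (stopper 19 mm), standing loose in a tray socket 68 mm from the spindle, +y side, 66 deg from the plunger at the start; origin at the middle of its foot, 30 mm above the table; its top is 126 mm above the table
- tube1: glass test tube with dark stopper, 96 mm long, 16 mm across (stopper 19 mm), standing loose in a tray socket 68 mm from the spindle, -y side, 66 deg from the plunger at the start; origin at the middle of its foot, 30 mm above the table; its top is 126 mm above the table
- tube2: glass test tube with dark stopper, 96 mm long, 16 mm across (stopper 19 mm), standing loose in a tray socket 68 mm from the spindle, +y side, 138 deg from the plunger at the start; origin at the middle of its foot, 30 mm above the table; its top is 126 mm above the table
- tube3: glass test tube with dark stopper, 96 mm long, 16 mm across (stopper 19 mm), standing loose in a tray socket 68 mm from the spindle, -y side, 138 deg from the plunger at the start; origin at the middle of its foot, 30 mm above the table; its top is 126 mm above the table
- reagent: brown screw-cap reagent bottle, 66 mm across, 105 mm tall; origin under its centre. Bystander; stands on the other side of the carousel from the reader
- dish: shallow clear dish, 72 mm across, 14 mm high; origin under its centre. Bystander
- beaker: open glass beaker, 66 mm across, 85 mm tall; origin under its centre. Bystander close behind the carousel
- jar: small white jar, 56 mm across, 60 mm tall; origin under its centre. Bystander close behind the carousel
- cup: clear plastic cup, 74 mm across, 95 mm tall; origin under its centre. Bystander
- spatula: spatula, 190 mm long, lying on the table. Bystander
Mind the look-alikes: they are no part of the job. Leave any purple or red look-alike of the reader alone.

How it is judged:
By the outcome, as a careful person would: the job done as asked, in the order asked, and still so for the second after the job is handed in, with the robot touching nothing.
It also fails if it takes over 35 s, if anything falls off the work surface, if the arm or the gripper's body presses on something with over 40 N, if the wrist force passes 120 N, or if a joint passes its speed limit or range.

ROBOT

A 6-joint arm with a two-finger parallel gripper is mounted at the origin on the work surface. World frame = base frame: x ahead of the robot, y to its left, z up, the work surface at z = 0. Lengths are in m, angles in rad, forces in N, time in s.
With the tool pointing down it reaches from about 0.3 to 0.775 m from the base axis. Payload 14.6 kg.
Tool frame: the origin (TCP) lies on the centre line of the jaws, within the pads' length; the fingertips stand 19 mm ahead of it and the grasp point (between the pads) is the TCP; y points along the fingers, x is the direction in which the jaws open and shut, and the axes are right-handed (so a half turn about y gives the same grasp; the last joint's range is limited). The gripper opens to 94 mm and grips with 3 to 60 N. Pads are 16 mm wide; open, the fingers measure 119 mm over their backs; the gripper's body (75 mm by 177 mm) begins 78 mm behind the grasp point.
Start: joints at [-1.34, 0.3, 1.521, -0, 1.321, -0.067], TCP at [0.161, -0.526, 0.224] pointing down, gripper open.
Joint ranges: [-3.03, 3.03], [-0.79, 2.21], [0.23, 2.52], [-1.04, 4.18], [0, 3.07], [-2.55, 2.55]. Speed limits (rad/s): [2.22, 2.22, 2.57, 3.14, 3.14, 3.14].

INTERFACE

Orientations are given as [roll, pitch, yaw] about the fixed x, y, z axes, in that order (R = Rz(yaw) Ry(pitch) Rx(roll)).
In Python, from station import get_obs, cams, workorder gives the robot as it stands.
- The arm moves only by the shell command python3 -m handwheel 'ROWS' [FORCE]. ROWS is JSON, a list of rows, each an object of numbers: "fingers": the opening, from -1 (shut) to 1 (fully open); "x", "y", "z": the shift along the tool's x, y, z in m; "spin": the turn about the tool's y in degrees. In form: [{"fingers": .., "x": .., "y": .., "z": .., "spin": ..}, ...]. A call has exactly 10 rows; each row is the pose to reach, as a shift and turn from the pose commanded when the call began, along the tool's axes at that moment; what a row does not reach only later rows make up. A row lasts 1/10 s, in which the tool goes at most 50 mm and 8.59 degrees, less where a joint would pass 70% of its speed; a pose out of reach is approached as far as the arm can. A call with a gripper value outside its range is refused whole. The fingers move at their own pace and stop on an object; FORCE is the grip in N (left out, the last holds). Time passes only in rows, so rows that repeat a pose let the fingers close, or fill a call up. It gives the time, the measured TCP pose, the force and the opening at its end, in the units of the state.
- get_obs(): the state, without advancing time (a new reading comes with each control period).
- cams.camera(name): name is "side" or "top"; returns (picture, depth): 420x560x3 uint8, red, green, blue; 420x560 float32, m along the optical axis (not along the pixel's ray), 0 where there is no reading.
- cams.get_calibration(name): a dict with "fx", "fy", "cx", "cy" (pixels), "view" (4x4, takes a point from world to camera coordinates). Camera axes: x right, y down, z forward; pixel columns grow to the right and rows downward; lengths in m; the calibration is good to about 2 mm. A picture is of the moment at which its call begins. get_calibration takes no time and is no camera call.
- workorder.hand_in(): hands the job in, once; it reports no verdict.
The state is a dict: "time_s": time; "qpos": joint angles; "joint_vel": joint speeds; "tau": joint torques, N m; "ee_pos": TCP position; "eef_rot": TCP orientation; "force": force on the tool from outside, world axes, zero at the start; "moment": the same for the moment, N m; "grip_width": finger opening in m.
Only numpy, scipy, OpenCV 4.12 (cv2) and the standard library are available. Lean on these libraries where they do the work, as an engineer would, in place of code of your own. Each camera call takes 0.05 s, during which the arm holds its last target. There are 200 camera calls.

## Working session

There is one attempt and no reset: what is moved stays moved. The work goes in short steps, Python scripts to look and compute and a shell command to move; the robot and the scene stay as the last step left them, time stands still between calls to the robot, and variables do not carry over. Pictures are saved under pics/ and viewed, about 8 in all and at most 12, crops included, and the job is handed in when it is done.

```bash
mkdir -p pics; cat > h.py <<'E'
import numpy as np,cv2
from station import get_obs,cams,workorder
def snap(n,f=None):
    p,d=cams.camera(n)
    if f: cv2.imwrite('pics/'+f,p[:,:,::-1])
    return p,d
def world(n,d):
    c=cams.get_calibration(n);v,u=np.mgrid[:d.shape[0],:d.shape[1]]
    P=np.stack([(u-c['cx'])/c['fx']*d,(v-c['cy'])/c['fy']*d,d,np.ones_like(d)],-1)
    W=P@np.linalg.inv(np.array(c['view'])).T
    W=W[...,:3];W[d==0]=np.nan
    return W
E
python3 - <<'E'
from h import *
for n in('top','side'):
    p,d=snap(n,n+'0.png');np.savez(n+'0.npz',p=p,W=world(n,d))
print(get_obs())
E
```

```text
{'time_s': 0.1, 'qpos': array([-1.33963878e+00,  3.00406092e-01,  1.52148160e+00, -3.81808864e-06,
        1.32069849e+00, -6.66111483e-02]), 'joint_vel': array([ 9.74000431e-06,  5.17053588e-04, -3.13807081e-03,  3.34837218e-04,
       -6.97979883e-04,  5.14196774e-04]), 'tau': array([ 7.30574757e-04, -5.32645476e+01, -3.53283620e+01,  7.09515042e-02,
        2.35044683e-02, -4.26154634e-05]), 'ee_pos': array([ 0.16130757, -0.52560317,  0.22396406]), 'eef_rot': array([-1.57073389e+00,  9.91571395e-04, -1.27302665e+00]), 'force': array([-0.179013  ,  0.74272156, -0.52506604]), 'moment': array([ 0.03821998, -0.03321434,  0.01429021]), 'grip_width': 0.09364616337927334}
```

View pics/top0.png

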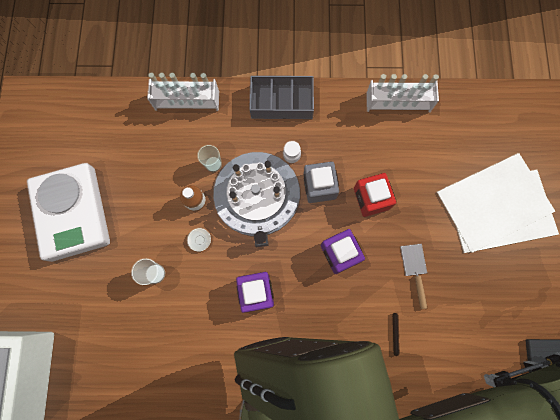

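View pics/side0.png

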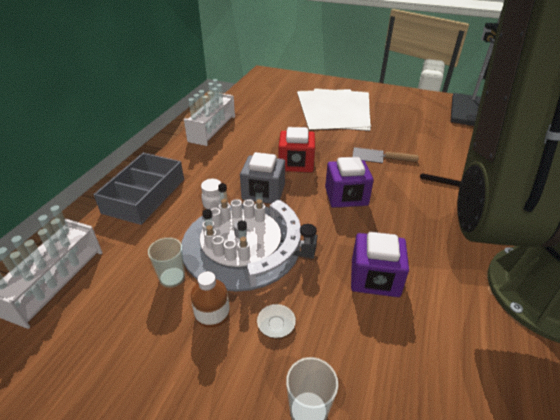

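The top view shows the hub at about (257,190), the plunger cap at (261,238), the grey reader at (321,180) on the image's right and the reagent bottle on the left at (192,198). The purple and red boxes are the look-alikes.

```bash
python3 - <<'E'
from h import *
for n,pts in(('top',[(257,190),(261,238),(321,178),(192,194),(255,291),(343,248),(199,239),(208,158),(292,150)]),('side',[(308,232),(263,160)])):
    z=np.load(n+'0.npz');W=z['W']
    for u,v in pts: print(n,u,v,W[v,u].round(3),z['p'][v,u])
z=np.load('top0.npz');W=z['W'];p=z['p'].astype(int)
# cap: dark pixels at z 70-90mm
for n in('top','side'):
    z=np.load(n+'0.npz');W=z['W'];p=z['p'].astype(int)
    c=np.load('top0.npz')['W'][238,261]
    m=(np.abs(W[...,2]-.08)<.006)&(np.hypot(W[...,0]-c[0],W[...,1]-c[1])<.03)
    q=W[m];print(n,len(q),q.mean(0),q.min(0),q.max(0), cv2.minEnclosingCircle(q[:,:2].astype(np.float32)))
    # foot outer ring z~10mm
    h=np.load('top0.npz')['W'][190,257]
    m=(np.abs(W[...,2]-.01)<.004)&(np.hypot(W[...,0]-h[0],W[...,1]-h[1])<.16);q=W[m]
    print('foot',len(q),cv2.minEnclosingCircle(q[:,:2].astype(np.float32)))
E
```

```text
top 257 190 [0.641 0.086 0.06 ] [181 180 183]
top 261 238 [0.494 0.07  0.081] [58 51 50]
top 321 178 [ 0.666 -0.101  0.107] [241 238 238]
top 192 194 [0.617 0.269 0.103] [213 211 213]
top 255 291 [0.345 0.082 0.104] [242 240 241]
top 343 248 [ 0.464 -0.16   0.109] [241 238 239]
top 199 239 [0.501 0.263 0.005] [208 211 207]
top 208 158 [0.759 0.247 0.007] [121 115 101]
top 292 150 [ 0.767 -0.018  0.063] [240 238 238]
side 308 232 [0.495 0.089 0.082] [48 44 43]
side 263 160 [ 0.669 -0.098  0.103] [246 242 241]
top 124 [0.49788194 0.07317881 0.08014706] [0.48047621 0.05568949 0.074139  ] [0.51489799 0.09037272 0.08569492] ((0.4981955587863922, 0.07324668765068054), 0.017978297546505928)
foot 1889 ((0.6419150829315186, 0.08557231724262238), 0.15902094542980194)
side 174 [0.49780101 0.07912333 0.07837072] [0.48171274 0.05907298 0.07450126] [0.51547731 0.0953516  0.08165492] ((0.49877822399139404, 0.07755766063928604), 0.018589932471513748)
foot 2637 ((0.6419869065284729, 0.08635775744915009), 0.1593313366174698)
```

```bash
python3 - <<'E'
from h import *
for n in('top','side'):
    z=np.load(n+'0.npz');W=z['W']
    r=np.hypot(W[...,0]-.645,W[...,1]-.086)
    m=(np.abs(W[...,2]-.06)<.005)&(r<.03);q=W[m];print(n,'hub',len(q),q.mean(0).round(4),q.min(0).round(4),q.max(0).round(4))
    # foot outer edge: for each azimuth the farthest z~10 pixel contiguous -> lstsq circle of known kind
    m=(W[...,2]>.006)&(W[...,2]<.013)&(r<.145);q=W[m];a=np.arctan2(q[:,1]-.086,q[:,0]-.645);b=(a*20//1).astype(int)
    e=np.array([q[b==k][np.argmax(np.hypot(*(q[b==k][:,:2]-[.645,.086]).T))][:2] for k in set(b)])
    A=np.c_[2*e,np.ones(len(e))];s=np.linalg.lstsq(A,(e**2).sum(1),rcond=None)[0];print('foot',s[:2],np.sqrt(s[2]+s[0]**2+s[1]**2))
    m=(W[...,2]>.095)&(np.hypot(W[...,0]-.667,W[...,1]+.1)<.06);q=W[m];print('reader',cv2.minAreaRect(q[:,:2].astype(np.float32)))
E
python3 -m handwheel '[{"fingers":-1,"x":-0.024,"y":0.003,"z":0.025,"spin":2},{"fingers":-1,"x":-0.048,"y":0.006,"z":0.05,"spin":4},{"fingers":-1,"x":-0.072,"y":0.008,"z":0.075,"spin":6},{"fingers":-1,"x":-0.096,"y":0.011,"z":0.1,"spin":8},{"fingers":-1,"x":-0.12,"y":0.014,"z":0.125,"spin":10},{"fingers":-1,"x":-0.144,"y":0.016,"z":0.15,"spin":12},{"fingers":-1,"x":-0.168,"y":0.019,"z":0.175,"spin":14},{"fingers":-1,"x":-0.192,"y":0.022,"z":0.2,"spin":16},{"fingers":-1,"x":-0.216,"y":0.024,"z":0.225,"spin":17.06},{"fingers":-1,"x":-0.237,"y":0.027,"z":0.249,"spin":17.06}]' 20
```

```text
top hub 60 [0.6462 0.0914 0.0594] [0.635  0.08   0.0554] [0.6608 0.1045 0.0647]
foot [0.64938462 0.08939489] 0.13209755200263873
reader ((0.67133629322052, -0.10399305820465088), (0.06220173463225365, 0.05985760688781738), 9.059906005859375)
side hub 24 [0.6539 0.1015 0.0581] [0.645  0.0892 0.0561] [0.6603 0.1102 0.0613]
foot [0.6512793 0.0952893] 0.12993825713430615
reader ((0.6703372597694397, -0.09908394515514374), (0.05809426307678223, 0.06154501810669899), 9.405056953430176)
time_s: 1.1
ee_pos: [0.3303, -0.2247, 0.1974]
eef_rot: [-1.571, 0.0, -1.571]
force: [0.0, 0.4, -0.3]
grip_width: 0.0174
```

```bash
python3 -m handwheel '[{"fingers":-1,"x":-0.038,"y":0.005,"z":0.021,"spin":0},{"fingers":-1,"x":-0.076,"y":0.01,"z":0.042,"spin":0},{"fingers":-1,"x":-0.114,"y":0.015,"z":0.063,"spin":0},{"fingers":-1,"x":-0.152,"y":0.02,"z":0.084,"spin":0},{"fingers":-1,"x":-0.19,"y":0.025,"z":0.105,"spin":0},{"fingers":-1,"x":-0.228,"y":0.03,"z":0.126,"spin":0},{"fingers":-1,"x":-0.266,"y":0.035,"z":0.147,"spin":0},{"fingers":-1,"x":-0.3,"y":0.04,"z":0.168,"spin":0},{"fingers":-1,"x":-0.3,"y":0.04,"z":0.168,"spin":0},{"fingers":-1,"x":-0.3,"y":0.04,"z":0.168,"spin":0}]'
python3 - <<'E'
from h import *
p,d=snap('side');cv2.imwrite('pics/s1.png',cv2.resize(p[130:310,180:420,::-1],None,fx=3,fy=3))
E
```

```text
time_s: 2.1
ee_pos: [0.4975, 0.0742, 0.1568]
eef_rot: [-1.572, -0.0, -1.569]
force: [-0.4, 0.4, -0.9]
grip_width: 0.0002
```

View pics/s1.png

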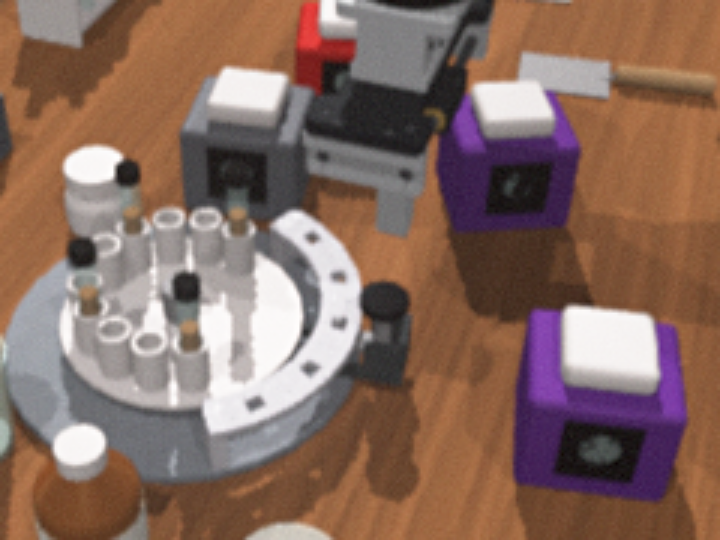

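The closed fingertips (crop 395,225) hang straight above the cap (384,300), with nothing in the way. I'll press next.

```bash
python3 -m handwheel '[{"fingers":-1,"x":0,"y":0.03,"z":0,"spin":0},{"fingers":-1,"x":0,"y":0.05,"z":0,"spin":0},{"fingers":-1,"x":0,"y":0.055,"z":0,"spin":0},{"fingers":-1,"x":0,"y":0.06,"z":0,"spin":0},{"fingers":-1,"x":0,"y":0.064,"z":0,"spin":0},{"fingers":-1,"x":0,"y":0.068,"z":0,"spin":0},{"fingers":-1,"x":0,"y":0.071,"z":0,"spin":0},{"fingers":-1,"x":0,"y":0.073,"z":0,"spin":0},{"fingers":-1,"x":0,"y":0.073,"z":0,"spin":0},{"fingers":-1,"x":0,"y":0.073,"z":0,"spin":0}]'
```

```text
time_s: 3.15
ee_pos: [0.498, 0.0737, 0.0852]
eef_rot: [-1.57, -0.0, -1.571]
force: [-4.4, -1.3, 7.1]
grip_width: 0.0006
```

```bash
python3 -m handwheel '[{"fingers":-1,"x":0,"y":0.0015,"z":0,"spin":0},{"fingers":-1,"x":0,"y":0.003,"z":0,"spin":0},{"fingers":-1,"x":0,"y":0.003,"z":0,"spin":0},{"fingers":-1,"x":0,"y":0.003,"z":0,"spin":0},{"fingers":-1,"x":0,"y":0.003,"z":0,"spin":0},{"fingers":-1,"x":0,"y":0.003,"z":0,"spin":0},{"fingers":-1,"x":0,"y":0.003,"z":0,"spin":0},{"fingers":-1,"x":0,"y":0.003,"z":0,"spin":0},{"fingers":-1,"x":0,"y":0.003,"z":0,"spin":0},{"fingers":-1,"x":0,"y":0.003,"z":0,"spin":0}]'
```

```text
time_s: 4.15
ee_pos: [0.4981, 0.0738, 0.0829]
eef_rot: [-1.57, -0.0, -1.571]
force: [-8.2, -1.5, 16.1]
grip_width: 0.0001
```

Bottomed: the tip is at 64 mm and the force jumped to 16 N. Now the arc, stopping at 20°.

```bash
python3 -m handwheel '[{"fingers":-1,"x":0.005,"y":0,"z":0.0007,"spin":-2},{"fingers":-1,"x":0.0104,"y":0,"z":0.0015,"spin":-4},{"fingers":-1,"x":0.0155,"y":0,"z":0.0025,"spin":-6},{"fingers":-1,"x":0.0206,"y":0,"z":0.0037,"spin":-8},{"fingers":-1,"x":0.0256,"y":0,"z":0.0051,"spin":-10},{"fingers":-1,"x":0.0306,"y":0,"z":0.0066,"spin":-12},{"fingers":-1,"x":0.0404,"y":0,"z":0.0103,"spin":-16},{"fingers":-1,"x":0.0452,"y":0,"z":0.0124,"spin":-18},{"fingers":-1,"x":0.05,"y":0,"z":0.0146,"spin":-20},{"fingers":-1,"x":0.05,"y":0,"z":0.0146,"spin":-20}]'
python3 - <<'E'
from h import *
p,d=snap('side');cv2.imwrite('pics/s2.png',cv2.resize(p[130:310,180:420,::-1],None,fx=3,fy=3))
E
```

```text
time_s: 5.15
ee_pos: [0.5143, 0.0235, 0.0831]
eef_rot: [-1.566, -0.002, -1.221]
force: [1.9, 0.8, 7.4]
grip_width: 0.0006
```

View pics/s2.png

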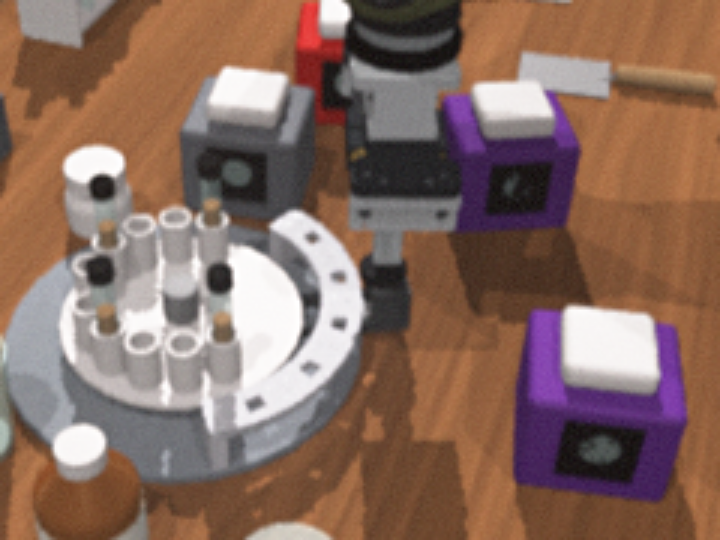

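The cap stays under the fingertip (crop 385,270) and the tray has turned with it. The tubes are all standing. Next come the last 4°, then easing off.

```bash
python3 -m handwheel '[{"fingers":-1,"x":0.005,"y":0,"z":0.0007,"spin":-2},{"fingers":-1,"x":0.0103,"y":0,"z":0.0014,"spin":-4},{"fingers":-1,"x":0.0103,"y":0,"z":0.0014,"spin":-4},{"fingers":-1,"x":0.0103,"y":0,"z":0.0014,"spin":-4},{"fingers":-1,"x":0.0103,"y":-0.002,"z":0.0014,"spin":-4},{"fingers":-1,"x":0.0103,"y":-0.004,"z":0.0014,"spin":-4},{"fingers":-1,"x":0.0103,"y":-0.006,"z":0.0014,"spin":-4},{"fingers":-1,"x":0.0103,"y":-0.008,"z":0.0014,"spin":-4},{"fingers":-1,"x":0.0103,"y":-0.010,"z":0.0014,"spin":-4},{"fingers":-1,"x":0.0103,"y":-0.010,"z":0.0014,"spin":-4}]'
python3 - <<'E'
from h import *
for n in('side','top'):
    p,d=snap(n);W=world(n,d)
    r=np.array(get_obs()['ee_pos'])
    m=(W[...,2]>.058)&(W[...,2]<.086)&(np.hypot(W[...,0]-r[0],W[...,1]-r[1])<.03)&(p.sum(-1)<260)
    q=W[m];print(n,len(q),q.mean(0),q.min(0),q.max(0))
    if n=='side':cv2.imwrite('pics/s3.png',cv2.resize(p[170:270,220:360,::-1],None,fx=5,fy=5))
E
```

```text
time_s: 6.2
ee_pos: [0.5186, 0.0147, 0.0929]
eef_rot: [-1.567, -0.002, -1.152]
force: [3.0, 1.2, 4.3]
grip_width: 0.0001
side 133 [0.51762672 0.02635544 0.07149647] [0.50032548 0.00770194 0.06175028] [0.5360602  0.03897056 0.07975314]<stdin>:6: RuntimeWarning: Mean of empty slice.
  ret = um.true_divide(
Traceback (most recent call last):
ValueError: zero-size array to reduction operation minimum which has no identity
```

View pics/s3.png

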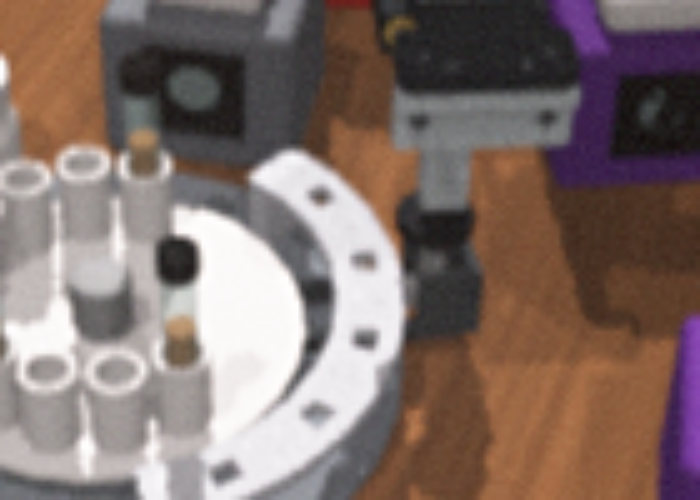

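The tip is at 73.9 mm and still pressed with about 5 N. That is the spring's own force at 6 mm travel, so the pin has risen into the hole. I'll let go fully and retreat clear.

```bash
python3 -m handwheel '[{"fingers":-1,"x":0,"y":-0.003,"z":0,"spin":0},{"fingers":-1,"x":0,"y":-0.006,"z":0,"spin":0},{"fingers":-1,"x":0,"y":-0.01,"z":0,"spin":0},{"fingers":-1,"x":0,"y":-0.03,"z":0,"spin":0},{"fingers":-1,"x":0,"y":-0.07,"z":0,"spin":0},{"fingers":-1,"x":0.02,"y":-0.11,"z":-0.02,"spin":0},{"fingers":-1,"x":0.06,"y":-0.12,"z":-0.04,"spin":0},{"fingers":-1,"x":0.1,"y":-0.12,"z":-0.06,"spin":0},{"fingers":-1,"x":0.14,"y":-0.12,"z":-0.1,"spin":0},{"fingers":-1,"x":0.16,"y":-0.12,"z":-0.12,"spin":0}]'
python3 - <<'E'
from h import *
S=np.array([.647,.090])
for n in('side','top'):
    p,d=snap(n);W=world(n,d)
    m=(np.abs(W[...,2]-.08)<.006)&(np.hypot(W[...,0]-.518,W[...,1]-.015)<.035)
    q=W[m];print(n,len(q))
    if len(q):
        print(q.mean(0),np.median(q[:,2]),cv2.minEnclosingCircle(q[:,:2].astype(np.float32)),np.degrees(np.arctan2(*(q.mean(0)[:2]-S)[::-1]))%360)
    x=slice(130,310),slice(180,420)
    if n=='top': x=slice(110,290),slice(150,390)
    cv2.imwrite(f'pics/f_{n}.png',cv2.resize(p[x][...,::-1],None,fx=3,fy=3))
E
```

```text
time_s: 7.3
ee_pos: [0.4711, -0.1824, 0.211]
eef_rot: [-1.572, 0.001, -1.153]
force: [1.2, -0.2, 0.4]
grip_width: 0.0002
side 147
[0.51794464 0.0220476  0.07833934] 0.07831180815508865 ((0.5177486538887024, 0.02035440132021904), 0.018258962780237198) 207.76845756928046
top 118
[0.51665746 0.01620034 0.08048215] 0.08051563908528359 ((0.5171517729759216, 0.01600550301373005), 0.0177653506398201) 209.5184425771742
```

View pics/f_side.png

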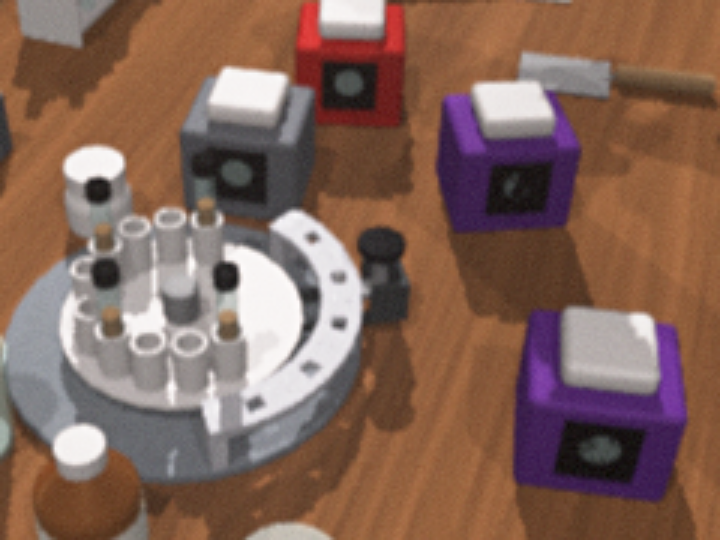

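View pics/f_top.png

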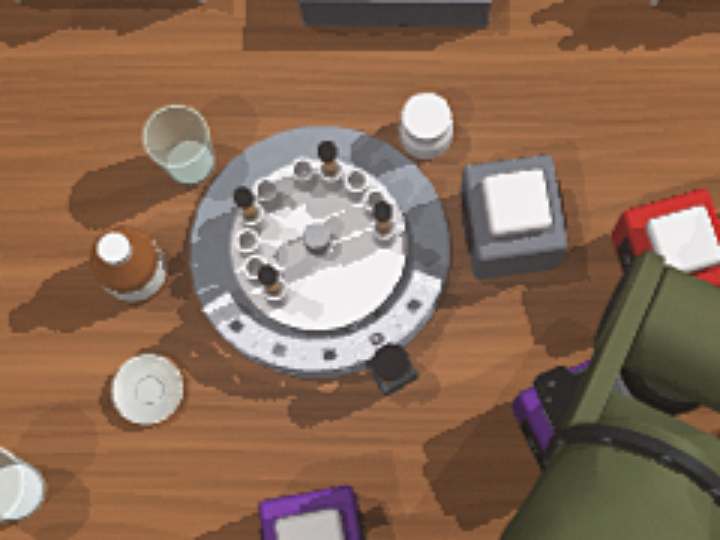

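The cap (crop 390,360) is back up at 80 mm, and the pin shows in the next hole towards the reader (377,338). All four tubes stand and nothing else has moved.

```bash
python3 -c "
from station import workorder;print(workorder.hand_in())"
```

```text
the job is handed in; nothing more can be done
None
```

The next tube is in front of the light reader, and the job is handed in at about 7.3 s on the robot's clock. I pressed the plunger down to its stop with closed fingertips (tip at 64 mm, about 16 N). I then turned the tray 24° anticlockwise towards the grey reader, eased off, and backed the arm away.

**Final checks:**
- **Plunger:** the cap top reads 78 to 80 mm in the two cameras, so it is fully up. The pin shows in the hole next to the starting one, on the reader's side.
- **Turn:** the cap moved about 24° from where it started, going by the top camera. Its y position differs by about 4 to 6 mm between the side and top cameras, both at the start and at the end; this was too little to affect the job.
- **Tubes and other things:** all four tubes are standing. In the last pictures the other things look unmoved. The arm hides part of one purple box in the top view, but the side view shows it in place.
- **Robot:** the gripper is clear of everything, with its fingertips at about 0.19 m.

One check script stopped with an error partway through because the arm blocked the top camera's view of the cap. I repeated that measurement after backing away, and no check failed at the end.

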